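# Clear the edging blocks off a lens-blocking bench

### The arm

A 6-joint arm with a two-finger parallel gripper is mounted at the origin on the work surface. World frame = base frame: x ahead of the robot, y to its left, z up, the work surface at z = 0. Lengths are in m, angles in rad, forces in N, time in s.
With the tool pointing down it reaches from about 0.375 to 0.75 m from the base axis. Payload 9 kg.
Tool frame: the origin (TCP) lies midway between the tips of the shut fingers; the grasp point (between the pads) lies 19 mm behind it; z points along the fingers, y is the line along which they close (so a half turn about z gives the same grasp; the last joint's range is limited). The gripper opens to 85 mm and grips with 20 to 120 N. Pads are 22 mm wide; open, the fingers measure 114 mm over their backs; the gripper's body (76 mm by 85 mm) begins 54 mm behind the grasp point. The pads swing forward as they close: fully open they stand 13 mm farther back than shut.
Start: joints at [-0.218, 0.104, 0.097, 1.564, 0, 1.353], TCP at [0.6, 0, 0.231] pointing down, gripper open.
Joint ranges: [-2.99, 2.99], [-0.84, 1.86], [-1.1, 1.16], [-1.84, 2.11], [-1.51, 1.56], [-3.14, 3.14]. Speed limits (rad/s): [2.22, 2.22, 2.57, 3.14, 3.14, 3.14].

### API

Orientations are given as [roll, pitch, yaw] about the fixed x, y, z axes, in that order (R = Rz(yaw) Ry(pitch) Rx(roll)).
In Python, from plant import manip, camera, job_done gives the robot as it stands.
- The arm moves only by the tool arm_command, never from a script. Its argument "series" is a list of rows, each an object of numbers: "dx", "dy", "dz": the shift along the tool's x, y, z in mm; "turn": the turn about the tool's z in degrees. In form: [{"dx": .., "dy": .., "dz": .., "turn": ..}, ...]. A call has 1 to 8 rows; each row shifts and turns the commanded pose from where the row before left it, along the tool's axes as they then stand; what a row does not reach is not made up. A row lasts 1/8 s, in which the tool goes at most 62.5 mm and 10.7 degrees, less where a joint would pass 70% of its speed; a pose out of reach is approached as far as the arm can. A call with a gripper value outside its range is refused whole. "hand" is the finger opening in mm, from 0 to 85.4, set as the call begins (left out, the last holds). The fingers move at their own pace and stop on an object; the grip force is fixed at half the most. Time passes only in rows, so rows that do not move let the fingers close. It gives the time, the measured TCP pose, the force, the opening and the grip force at its end, in the units of the state.
- manip.sense(): the state, without advancing time (a new reading comes with each control period).
- camera(name): name is "scene" or "side" or "wrist"; returns a dict with "pixels" (420x560x3 uint8, red, green, blue), "mtx" (3x3 intrinsics, pixels), "world_from_camera" (4x4, takes a point from camera to world coordinates). Camera axes: x right, y up, looking along -z (the intrinsics and any distortion apply to the point x, -y, -z); pixel columns grow to the right and rows downward; lengths in m; the calibration is good to about 2 mm. A picture is of the moment at which its call begins. There is no depth.
- job_done(): hands the job in; it is judged then, once.
The state is a dict: "t": time; "joint_pos": joint angles; "joint_vel": joint speeds; "tau": joint torques, N m; "ee_pos": TCP position; "tcp_rot": TCP orientation; "force": force on the tool from outside, world axes, zero at the start; "moment": the same for the moment, N m; "gripper_width": finger opening in m; "gripper_force": force on a finger pad.
Only numpy, scipy, OpenCV 4.12 (cv2) and the standard library are available. Lean on these libraries where they do the work, as an engineer would, in place of code of your own. Each camera call takes 0.05 s, during which the arm holds its last target. There are 200 camera calls.

### The job

Clear up the lens-blocking bench: put all four coloured plastic edging blocks into the caddy, each in the cup of its own colour, set down standing the way up they are now and not dropped in. One blue block is still seated flush in the white blocker's chuck; pushing the black ejector lever right down raises it so that it can be gripped. The bare metal chuck adapter and the blue bottle cap with the white spout are not blocks: leave them standing where they are.

Things in the scene. Friction and masses are not known exactly. Their poses are not given: they have to be found in the camera images.
- block_blue: Blue full-eye edging block. Loose on the bench, flange down, stem up. Origin: centre of its underside, z up; 20 mm tall: a round flange 28 mm in diameter, 6 mm thick, and on it a round stem 17 mm in diameter, from 6 to 20 mm up, with a black cross slot in its top. 12 to 30 g. Grip the stem from above in any direction, fingertips about 8 mm above the bench to clear the flange.
- block_green: Green half-eye edging block. Loose on the bench, flange down, stem up. Origin: centre of its underside, z up; 20 mm tall: an oblong flange 28 (x) x 17 (y) mm, 6 mm thick, and on it a round stem 17 mm in diameter, from 6 to 20 mm up, with a black cross slot in its top. 12 to 30 g. Grip the stem from above in any direction, fingertips about 8 mm above the bench to clear the flange.
- block_orange: Orange mini edging block. Loose on the bench, flange down, stem up. Origin: centre of its underside, z up; 20 mm tall: a round flange 21 mm in diameter, 6 mm thick, and on it a round stem 17 mm in diameter, from 6 to 20 mm up, with a black cross slot in its top. 12 to 30 g. Grip the stem from above in any direction, fingertips about 8 mm above the bench to clear the flange.
- block_seated: Second blue block, flange (28 mm wide, 6 thick, white spot) up, flush in the blocker's steel chuck plate 48 mm above the bench; 17 mm stem below. Origin: lower end of the stem, z up; 20 mm tall. Ejected it stays up 13 mm higher: grip the flange, fingertips 2 to 5 mm above the plate, closing along the line to the lever pad: a tall housing begins 85 mm to its right (-y).
- lever_pad (a point): Centre of the upper face of the black ejector lever's pad (28 x 34 mm), at the white blocker's front towards the robot, 141 mm from the seated block. About 58 mm above the bench at the start. Pushed straight down with closed fingers it travels 33 mm to its stop, shifting up to 4 mm away from the blocker; takes about 2 N, stays where it is left, and raises the block in proportion.
- cup_blue: Blue plastic cup, one of three side by side (83 mm apart along y, any order) in a low grey caddy; all fixed. Origin: centre of its underside, 4 mm above the bench. Outside 96 (x) x 76 (y) x 26 mm high; walls and floor 3 mm: inside 90 x 70, 23 deep. Open the fingers along its x, to 55 mm at most. Takes both blue blocks, e.g. 17 mm either side of its centre along y.
- cup_green: Green plastic cup, one of three side by side (83 mm apart along y, any order) in a low grey caddy; all fixed. Origin: centre of its underside, 4 mm above the bench. Outside 96 (x) x 76 (y) x 26 mm high; walls and floor 3 mm: inside 90 x 70, 23 deep. Open the fingers along its x, to 55 mm at most. Takes the green block.
- cup_orange: Orange plastic cup, one of three side by side (83 mm apart along y, any order) in a low grey caddy; all fixed. Origin: centre of its underside, 4 mm above the bench. Outside 96 (x) x 76 (y) x 26 mm high; walls and floor 3 mm: inside 90 x 70, 23 deep. Open the fingers along its x, to 55 mm at most. Takes the orange block.
- metal_adapter: Bare aluminium chuck adapter, a look-alike of the full-eye block: flange 28 mm in diameter, stem 17 mm, 20 mm tall, with a dark round spot on top. Origin at the centre of its underside. Not a block: leave it alone.
- bottle_cap: Blue ribbed bottle cap 28 mm in diameter, 16 mm high, with a white spout 15 mm in diameter on top (27 mm tall in all). Origin at the centre of its underside. Not a block: leave it alone.

How it is judged:
At the end, for the whole second after the job is handed in: Both blue blocks in the blue cup, green in green, orange in orange: each on the cup floor (within 5 mm) inside the walls, upright within 0.2 rad as at the start, released, at rest. Metal adapter and bottle cap upright within 20 mm of where they were (x of block_blue in the frame of cup_blue between -0.042 and 0.042 m and y of block_blue in the frame of cup_blue between -0.032 and 0.032 m and z of block_blue in the frame of cup_blue between -0.002 and 0.008 m and angle between each of block_blue, block_seated, block_green, block_orange, metal_adapter, bottle_cap's own z axis and vertical below 0.2 rad and contact force between each of block_blue, block_seated, block_green, block_orange and the fingers below 0.05 N and linear speed of each of block_blue, block_seated, block_green, block_orange below 0.02 m/s and x of block_seated in the frame of cup_blue between -0.042 and 0.042 m and y of block_seated in the frame of cup_blue between -0.032 and 0.032 m and z of block_seated in the frame of cup_blue between -0.002 and 0.008 m and x of block_green in the frame of cup_green between -0.042 and 0.042 m and y of block_green in the frame of cup_green between -0.032 and 0.032 m and z of block_green in the frame of cup_green between -0.002 and 0.008 m and x of block_orange in the frame of cup_orange between -0.042 and 0.042 m and y of block_orange in the frame of cup_orange between -0.032 and 0.032 m and z of block_orange in the frame of cup_orange between -0.002 and 0.008 m and distance of each of metal_adapter, bottle_cap from where it was at the start of the episode below 0.02 m); the robot touches nothing.
It fails at once if a block is dropped (falls freely by more than about 4 cm) ((linear speed of block_blue above 0.9 m/s and contact force between block_blue and the fingers below 0.02 N) or (linear speed of block_seated above 0.9 m/s and contact force between block_seated and the fingers below 0.02 N) or (linear speed of block_green above 0.9 m/s and contact force between block_green and the fingers below 0.02 N) or (linear speed of block_orange above 0.9 m/s and contact force between block_orange and the fingers below 0.02 N)).
It fails at once if the metal adapter or the bottle cap is moved more than 20 mm (distance of any of metal_adapter, bottle_cap from where it was at the start of the episode above 0.02 m).
It also fails if it takes over 120 s, if anything falls off the work surface, if the arm or the gripper's body presses on something with over 40 N, if the wrist force passes 120 N, or if a joint passes its speed limit or range.

## Working session

There is one attempt and no reset: what is moved stays moved. The work goes in short steps, Python scripts to look and compute and a tool call to move; the robot and the scene stay as the last step left them, time stands still between calls to the robot, and variables do not carry over. Pictures are saved under pics/ and viewed, at most 16 in all, crops included, and the job is handed in when it is done.

Besides the shell and the picture viewer there is one more tool, called after "Emit:" in YAML: its name, and indented under it one key for each argument. arm_command: Moves the arm, as the interface text tells. Its arguments: {"type":"object","properties":{"series":{"type":"array"},"hand":{"type":"number"}},"required":["series"]}

```bash
mkdir -p pics; cat > h.py <<'E'
import numpy as np, cv2
from plant import manip, camera, job_done
def shot(n, f=None):
    c=camera(n)
    if f: cv2.imwrite('pics/'+f, cv2.cvtColor(np.asarray(c['pixels']),cv2.COLOR_RGB2BGR))
    return c
def ray(c,u,v):
    K=np.array(c['mtx']);T=np.array(c['world_from_camera'])
    d=np.linalg.solve(K,[u,v,1.]);d=T[:3,:3]@np.array([d[0],-d[1],-d[2]])
    return T[:3,3],d
def at(c,u,v,z):
    o,d=ray(c,u,v);return (o+d*(z-o[2])/d[2]).round(4)
def tri(c1,p1,c2,p2):
    (a,d),(b,e)=ray(c1,*p1),ray(c2,*p2)
    s=np.linalg.lstsq(np.stack([d,-e],1),b-a,rcond=None)[0]
    return ((a+d*s[0]+b+e*s[1])/2).round(4), np.linalg.norm(a+d*s[0]-b-e*s[1]).round(4)
def proj(c,p):
    T=np.array(c['world_from_camera']);q=T[:3,:3].T@(np.array(p)-T[:3,3]);q=np.array(c['mtx'])@[q[0],-q[1],-q[2]];return (q[:2]/q[2]).round(1)
E
python3 - <<'E'
from h import *
print(manip.sense())
for n in ['scene','side','wrist']:
    c=shot(n,n+'0.png'); print(n,{k:np.array(v).round(3).tolist() for k,v in c.items() if k!='pixels'}, [k for k in c])
E
```

```text
{'t': 0.0, 'joint_pos': array([-2.17725890e-01,  1.04681640e-01,  9.64800804e-02,  1.56391187e+00,
        6.43196322e-06,  1.35310593e+00]), 'joint_vel': array([ 0.00047401, -0.00034589, -0.00063675,  0.00212977, -0.00083168,
       -0.00035435]), 'tau': array([ 7.03431251e-04, -5.56934094e+01,  5.03644359e+01,  1.70058967e-02,
       -2.22691165e-04, -8.28643181e-07]), 'ee_pos': array([5.99668011e-01, 6.94454619e-05, 2.30538622e-01]), 'tcp_rot': array([-3.14030802e+00, -2.90742117e-04,  1.57076064e+00]), 'force': array([ 0.03310643, -0.33971111,  0.54253855]), 'moment': array([-0.01455546,  0.02262353, -0.00808518]), 'gripper_force': 0.0, 'gripper_width': 0.08526227814079694}
scene {'mtx': [[388.331, 0.0, 279.547], [0.0, 388.331, 212.289], [0.0, 0.0, 1.0]], 'world_from_camera': [[-0.659, -0.468, 0.589, 0.987], [0.752, -0.421, 0.507, 0.397], [0.011, 0.777, 0.629, 0.56], [0.0, 0.0, 0.0, 1.0]]} ['pixels', 'mtx', 'world_from_camera']
side {'mtx': [[398.119, 0.0, 276.018], [0.0, 398.119, 205.974], [0.0, 0.0, 1.0]], 'world_from_camera': [[0.843, 0.298, -0.448, 0.173], [-0.538, 0.477, -0.695, -0.533], [0.006, 0.827, 0.562, 0.519], [0.0, 0.0, 0.0, 1.0]]} ['pixels', 'mtx', 'world_from_camera']
wrist {'mtx': [[289.899, 0.0, 281.394], [0.0, 289.899, 214.75], [0.0, 0.0, 1.0]], 'world_from_camera': [[1.0, 0.0, 0.001, 0.6], [-0.001, 0.964, 0.267, 0.067], [-0.0, -0.267, 0.964, 0.373], [0.0, 0.0, 0.0, 1.0]]} ['pixels', 'mtx', 'world_from_camera']
```

View pics/scene0.png

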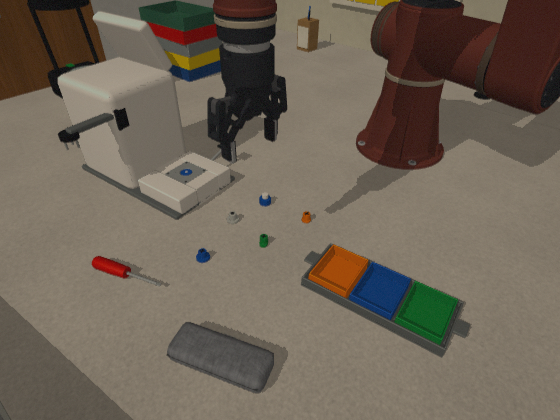

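View pics/side0.png

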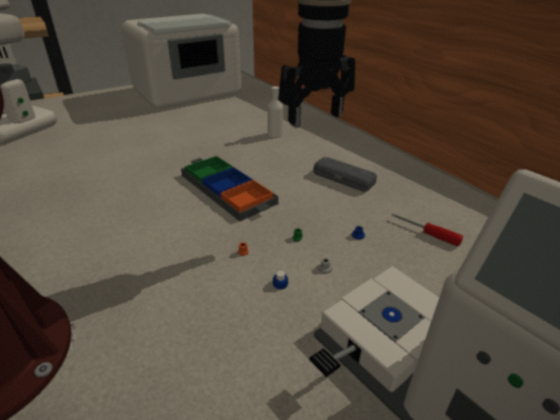

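View pics/wrist0.png

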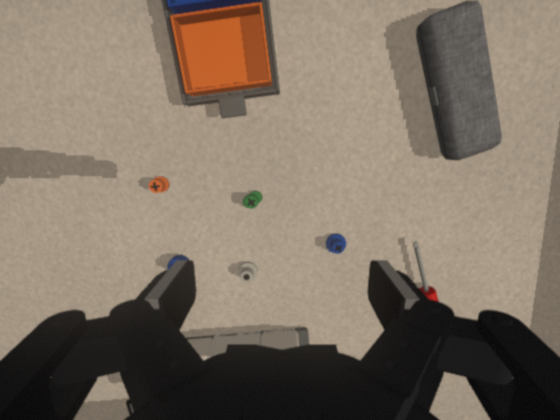

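The scene and side views show all four blocks. In scene they are blue (203,255), green (264,240), orange (307,216) and seated (186,172). The lever pad is at side (325,361), and the cups run orange, blue, green. The wrist view shows green, blue and orange at (252,201), (337,241) and (158,185), with the orange cup at (222,50).

```bash
cat >> h.py <<'E'
HUE={'orange':(5,20),'green':(45,85),'blue':(105,125)}
def blobs(img,col,amin=20,smin=120,vmin=40):
    h=cv2.cvtColor(np.asarray(img),cv2.COLOR_RGB2HSV);lo,hi=HUE[col]
    m=cv2.inRange(h,(lo,smin,vmin),(hi,255,255))
    m=cv2.morphologyEx(m,cv2.MORPH_CLOSE,np.ones((5,5)))
    cs,_=cv2.findContours(m,cv2.RETR_EXTERNAL,cv2.CHAIN_APPROX_NONE)
    return sorted([c for c in cs if cv2.contourArea(c)>=amin],key=cv2.contourArea,reverse=True)
E
python3 - <<'E'
from h import *
C={n:shot(n) for n in ['scene','side','wrist']}
for n in C:
  for col in HUE:
    for b in blobs(C[n]['pixels'],col):
      (u,v),wh,a=cv2.minAreaRect(b); A=cv2.contourArea(b)
      if A<12000 : print(n,col,'A',A,'c',round(u),round(v),'P@.01',at(C[n],u,v,.01)[:2],'P@.03',at(C[n],u,v,.03)[:2])
S,D=C['scene'],C['side']
for k,p,q in [('seated',(186,172),(391,314)),('adapter',(232,217),(325,264)),('cap',(265,200),(281,280))]:
  print(k,tri(S,p,D,q))
print('pad',at(D,325,361,.058),'seated',at(D,391,314,.048))
# orange cup rim corners & row dir from wrist
for p in [(172,18),(262,4),(271,88),(186,96)]: print(at(C['wrist'],*p,.03)[:2])
im=cv2.cvtColor(C['side']['pixels'],cv2.COLOR_RGB2BGR)
cv2.imwrite('pics/crop.png',np.hstack([cv2.resize(im[270:410,290:460],None,fx=2.4,fy=2.4),cv2.resize(cv2.cvtColor(S['pixels'],cv2.COLOR_RGB2BGR)[240:350,300:470],(390,336))]))
E
```

```text
scene orange A 6959.5 c 52 50 P@.01 [ 0.2761 -1.5952] P@.03 [ 0.3019 -1.5228]
scene orange A 5584.5 c 403 124 P@.01 [-0.1227 -0.0487] P@.03 [-0.0823 -0.0325]
scene orange A 1841.5 c 338 269 P@.01 [0.5261 0.1514] P@.03 [0.5428 0.1604]
scene orange A 900.0 c 244 8 P@.01 [-0.9307 -1.5694] P@.03 [-0.8611 -1.4979]
scene orange A 344.5 c 308 34 P@.01 [-0.7383 -0.9099] P@.03 [-0.6756 -0.8624]
scene orange A 75.5 c 306 217 P@.01 [0.4443 0.0095] P@.03 [0.464  0.0236]
scene green A 2285.0 c 427 311 P@.01 [0.5045 0.3215] P@.03 [0.5221 0.3243]
scene green A 1115.5 c 179 13 P@.01 [-0.5635 -1.7658] P@.03 [-0.5072 -1.6872]
scene green A 76.5 c 264 240 P@.01 [ 0.5619 -0.0103] P@.03 [0.5774 0.0045]
scene blue A 2009.0 c 380 289 P@.01 [0.5158 0.2351] P@.03 [0.5329 0.241 ]
scene blue A 450.5 c 195 71 P@.01 [ 0.0162 -0.8973] P@.03 [ 0.0514 -0.8503]
scene blue A 118.5 c 202 256 P@.01 [ 0.6765 -0.0691] P@.03 [ 0.6877 -0.0521]
scene blue A 61.0 c 264 200 P@.01 [ 0.4618 -0.1006] P@.03 [ 0.4809 -0.0825]
scene blue A 42.0 c 186 172 P@.01 [ 0.5077 -0.3355] P@.03 [ 0.5251 -0.3089]
side orange A 3279.0 c 278 42 
[... 846 characters left out ...]
1 -0.1258]
side blue A 80.5 c 358 232 P@.01 [ 0.6698 -0.0762] P@.03 [ 0.6503 -0.0941]
wrist orange A 7480.0 c 222 49 P@.01 [0.5334 0.1592] P@.03 [0.5371 0.1541]
wrist orange A 233.0 c 158 184 P@.01 [0.4448 0.0067] P@.03 [0.4534 0.0101]
wrist blue A 243.0 c 198 5 P@.01 [0.5093 0.2024] P@.03 [0.5143 0.1949]
wrist blue A 122.5 c 336 243 P@.01 [ 0.6739 -0.0729] P@.03 [ 0.6698 -0.0652]
seated (array([ 0.54  , -0.2853,  0.0461]), np.float64(0.0012))
adapter (array([ 0.553 , -0.1142,  0.0086]), np.float64(0.0001))
cap (array([ 0.4592, -0.1036,  0.0081]), np.float64(0.0032))
pad [ 0.3999 -0.3016  0.058 ] seated [ 0.5391 -0.2866  0.048 ]
[0.487  0.1833]
[0.5804 0.1958]
[0.5888 0.1162]
[0.4949 0.108 ]
```

View pics/crop.png

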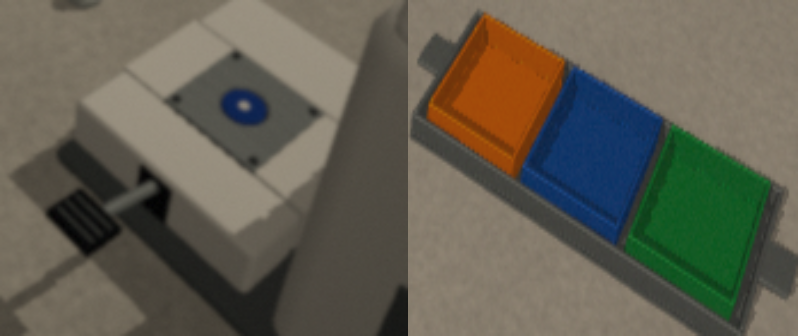

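The crop shows the black pad at about side px (325,362) and the seated block's white spot at (391,314). Orange, blue and green cups run left to right. The caddy and the blocker are both yawed about 7°, so one tool orientation (yaw 97°) suits everything. I'll start with orange.

Emit:
arm_command:
  series:
    - {"turn":-7}
    - {"dx":5,"dy":-31,"dz":18}
    - {"dx":5,"dy":-31,"dz":18}
    - {"dx":5,"dy":-31,"dz":18}
    - {"dx":5,"dy":-31,"dz":18}
    - {"dx":6,"dy":-30,"dz":18}
    - {}
    - {}
  hand: 45

```text
validation failed for argument at $.se...
```

```bash
cat >> h.py <<'E'
def to(x,y,z=None):
    s=manip.sense();p=s['ee_pos'];w=s['tcp_rot'][2]
    d=np.array([x,y])-p[:2]
    print('pos',p.round(4),'yaw',round(np.degrees(w),2),'rot',s['tcp_rot'].round(3),'w',round(s['gripper_width'],4),'t',s['t'])
    print('dx %.1f dy %.1f'%(1e3*d@[np.cos(w),np.sin(w)],1e3*d@[np.sin(w),-np.cos(w)]), '' if z is None else 'dz %.1f'%(1e3*(p[2]-z)))
E
python3 - <<'E'
from h import *
c=shot('wrist','w1.png')
for col in ['orange','green']:
  for b in blobs(c['pixels'],col):
    (u,v),r=cv2.minEnclosingCircle(b);m=cv2.moments(b);print(col,cv2.contourArea(b),round(u),round(v),'r',r,at(c,u,v,.01))
to(.444,.0075,.008)
E
```

```text
orange 7482.0 222 48 r 61.19707107543945 [0.5333 0.1609 0.01  ]
orange 233.0 158 184 r 10.100093841552734 [0.4444 0.0067 0.01  ]
pos [0.6    0.     0.2312] yaw 90.0 rot [-3.141 -0.     1.571] w 0.0854 t 0.35
dx 7.5 dy -156.0 dz 223.2
```

View pics/w1.png

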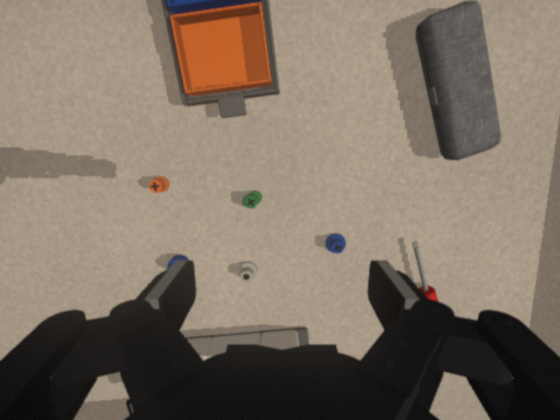

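The move was refused because each row needs all its fields. The picture is unchanged from the start.

Emit:
arm_command:
  series:
    - {"dx":0,"dy":0,"dz":0,"turn":-7}
    - {"dx":5,"dy":-31,"dz":18,"turn":0}
    - {"dx":5,"dy":-31,"dz":18,"turn":0}
    - {"dx":5,"dy":-31,"dz":18,"turn":0}
    - {"dx":5,"dy":-31,"dz":18,"turn":0}
    - {"dx":6,"dy":-30,"dz":18,"turn":0}
    - {"dx":0,"dy":0,"dz":0,"turn":0}
    - {"dx":0,"dy":0,"dz":0,"turn":0}
  hand: 45

```text
t: 1.35
ee_pos: [0.4449, 0.0068, 0.1421]
tcp_rot: [3.14, 0.001, 1.693]
force: [0.3, 0.5, 0.0]
gripper_width: 0.0449
gripper_force: 0.0
```

```bash
python3 - <<'E'
from h import *
c=shot('wrist','w2.png')
for col in ['orange','green']:
  for b in blobs(c['pixels'],col):
    (u,v),r=cv2.minEnclosingCircle(b);m=cv2.moments(b);print(col,cv2.contourArea(b),round(u),round(v),'r',r,at(c,u,v,.01))
to(.444,.0075,.008)
E
```

```text
orange 12612.5 418 49 r 85.03685760498047 [0.5436 0.1567 0.01  ]
orange 331.5 280 206 r 11.180439949035645 [0.4441 0.0063 0.01  ]
green 347.5 392 239 r 12.453805923461914 [ 0.5604 -0.0141  0.01  ]
pos [0.4452 0.0068 0.1423] yaw 97.0 rot [3.140e+00 1.000e-03 1.693e+00] w 0.0449 t 1.4
dx 0.9 dy -1.1 dz 134.3
```

View pics/w2.png

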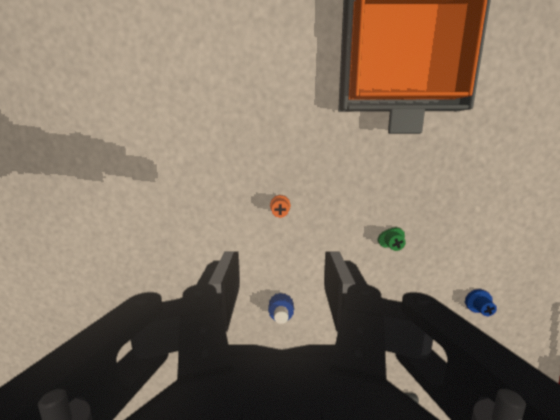

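Orange sits at (280,206), centred between the fingers, and the cup's edges are square with the tool. I'll descend and grip.

Emit:
arm_command:
  series:
    - {"dx":0,"dy":-1,"dz":40,"turn":0}
    - {"dx":0,"dy":0,"dz":40,"turn":0}
    - {"dx":0,"dy":0,"dz":30,"turn":0}
    - {"dx":0,"dy":0,"dz":15,"turn":0}
    - {"dx":0,"dy":0,"dz":9,"turn":0}
    - {"dx":0,"dy":0,"dz":0,"turn":0}

```text
t: 2.15
ee_pos: [0.4435, 0.0068, 0.0077]
tcp_rot: [3.141, 0.0, 1.693]
force: [0.2, -0.0, 0.0]
gripper_width: 0.0448
gripper_force: 0.0
```

Emit:
arm_command:
  series:
    - {"dx":0,"dy":0,"dz":0,"turn":0}
    - {"dx":0,"dy":0,"dz":0,"turn":0}
    - {"dx":0,"dy":0,"dz":0,"turn":0}
    - {"dx":0,"dy":0,"dz":0,"turn":0}
    - {"dx":0,"dy":0,"dz":0,"turn":0}
  hand: 5

```text
t: 2.78
ee_pos: [0.4439, 0.0067, 0.0085]
tcp_rot: [3.14, 0.001, 1.693]
force: [-0.8, 0.4, 6.2]
gripper_width: 0.0142
gripper_force: 58.5
```

```bash
python3 - <<'E'
from h import *
to(.535,.155,.065)
print(manip.sense()['gripper_force'])
E
```

```text
pos [0.4439 0.0067 0.0085] yaw 97.0 rot [3.140e+00 1.000e-03 1.693e+00] w 0.0142 t 2.775
dx 136.1 dy 108.5 dz -56.5
58.49645376205444
```

Emit:
arm_command:
  series:
    - {"dx":0,"dy":0,"dz":-10,"turn":0}
    - {"dx":0,"dy":0,"dz":-25,"turn":0}
    - {"dx":0,"dy":0,"dz":-40,"turn":0}
    - {"dx":0,"dy":0,"dz":-20,"turn":0}
    - {"dx":0,"dy":0,"dz":0,"turn":0}

```text
t: 3.4
ee_pos: [0.4443, 0.0066, 0.1045]
tcp_rot: [3.138, 0.001, 1.693]
force: [-0.8, 0.4, -0.9]
gripper_width: 0.0138
gripper_force: 58.6
```

```bash
python3 - <<'E'
from h import *
c=shot('wrist'); s=shot('side')
p=manip.sense()['ee_pos'];u,v=proj(s,p).astype(int);print(u,v)
a=cv2.resize(s['pixels'][max(v-50,0):v+50,u-50:u+50],(400,400));b=c['pixels'][:400]
cv2.imwrite('pics/w3.png',cv2.cvtColor(np.hstack([a,b[:,140:540]]),cv2.COLOR_RGB2BGR))
b=blobs(c['pixels'],'orange')[0];r=cv2.boxPoints(cv2.minAreaRect(b));print([at(c,*q,.03)[:2] for q in r],r.round())
to(.535,.155,.065)
E
```

```text
240 209
[array([0.4877, 0.1072]), array([0.4769, 0.162 ]), array([0.5815, 0.175 ]), array([0.6008, 0.1211])] [[360.  93.]
 [360.   0.]
 [523.   0.]
 [523.  93.]]
pos [0.4429 0.007  0.102 ] yaw 97.0 rot [-3.142 -0.     1.693] w 0.0139 t 3.5
dx 135.7 dy 109.5 dz 37.0
```

View pics/w3.png

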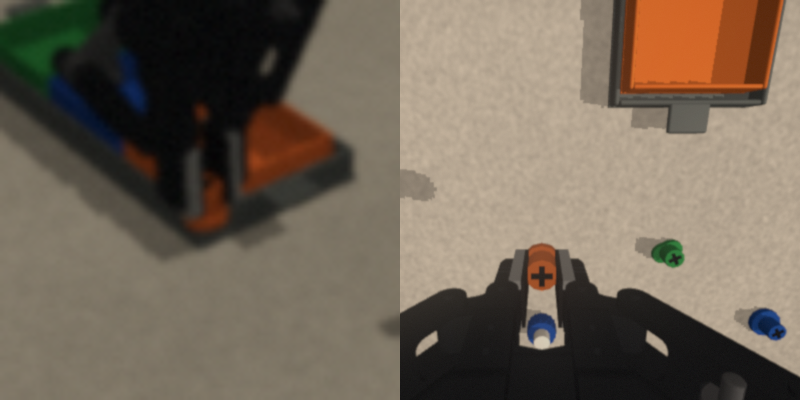

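Orange is held upright, so I'll carry it to the orange cup.

Emit:
arm_command:
  series:
    - {"dx":17,"dy":14,"dz":0,"turn":0}
    - {"dx":34,"dy":27,"dz":0,"turn":0}
    - {"dx":34,"dy":27,"dz":0,"turn":0}
    - {"dx":34,"dy":27,"dz":0,"turn":0}
    - {"dx":17,"dy":15,"dz":0,"turn":0}
    - {"dx":0,"dy":0,"dz":20,"turn":0}
    - {"dx":0,"dy":0,"dz":20,"turn":0}
    - {"dx":0,"dy":0,"dz":0,"turn":0}

```text
t: 4.5
ee_pos: [0.5331, 0.1545, 0.0591]
tcp_rot: [-3.137, -0.0, 1.692]
force: [0.3, -0.8, -0.1]
gripper_width: 0.0137
gripper_force: 58.7
```

```bash
python3 - <<'E'
from h import *
c=shot('wrist','w4.png')
to(.535,.155,.017)
E
```

```text
pos [0.5342 0.1546 0.0607] yaw 96.94 rot [-3.139 -0.     1.692] w 0.0137 t 4.55
dx 0.3 dy 0.9 dz 43.7
```

View pics/w4.png

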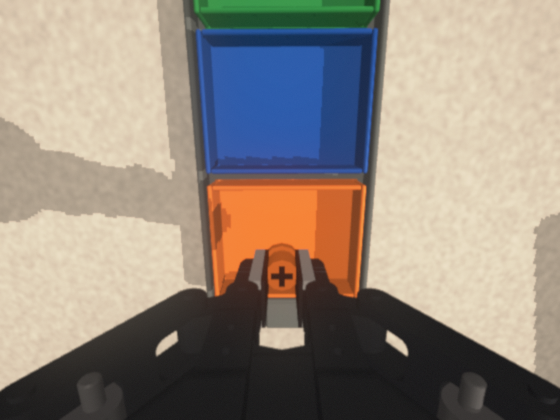

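The cups are square with the tool. The cup centreline is at u≈287 and the block at 281, which is well within tolerance. I'll compute the cup centres from the rims while lowering.

Emit:
arm_command:
  series:
    - {"dx":0,"dy":3,"dz":20,"turn":0}
    - {"dx":0,"dy":0,"dz":15,"turn":0}
    - {"dx":0,"dy":0,"dz":6,"turn":0}
    - {"dx":0,"dy":0,"dz":2,"turn":0}
    - {"dx":0,"dy":0,"dz":0,"turn":0}
    - {"dx":0,"dy":0,"dz":0,"turn":0}

```text
t: 5.3
ee_pos: [0.539, 0.1557, 0.0199]
tcp_rot: [3.141, 0.0, 1.693]
force: [0.0, 0.4, -1.2]
gripper_width: 0.0138
gripper_force: 58.7
```

```bash
python3 - <<'E'
from h import *
c=shot('wrist')
T=np.array(c['world_from_camera']); K=c['mtx']
# rim points seen in w4; camera then = now shifted by TCP difference
p=manip.sense()['ee_pos']; T[:3,3]+=np.array([.5342,.1546,.0607])-p
w={'mtx':K,'world_from_camera':T}
for q in [(198,32),(376,32),(207,171),(368,171),(209,182),(364,182)]: print(q,at(w,*q,.03)[:2])
to(.535,.155,.0155)
E
```

```text
(198, 32) [0.4763 0.2675]
(376, 32) [0.5697 0.279 ]
(207, 171) [0.4849 0.1949]
(368, 171) [0.5801 0.2065]
(209, 182) [0.4865 0.1884]
(364, 182) [0.5791 0.1997]
pos [0.539  0.1557 0.0199] yaw 97.0 rot [3.141 0.    1.693] w 0.0138 t 5.35
dx -0.2 dy -4.1 dz 4.4
```

Emit:
arm_command:
  series:
    - {"dx":0,"dy":0,"dz":3,"turn":0}
    - {"dx":0,"dy":0,"dz":1,"turn":0}
    - {"dx":0,"dy":0,"dz":0,"turn":0}

```text
t: 5.72
ee_pos: [0.5387, 0.1557, 0.0156]
tcp_rot: [3.141, 0.0, 1.693]
force: [-0.9, 0.4, 3.0]
gripper_width: 0.014
gripper_force: 59.0
```

Emit:
arm_command:
  series:
    - {"dx":0,"dy":0,"dz":0,"turn":0}
    - {"dx":0,"dy":0,"dz":0,"turn":0}
    - {"dx":0,"dy":0,"dz":0,"turn":0}
  hand: 40

```text
t: 6.1
ee_pos: [0.5386, 0.1557, 0.0152]
tcp_rot: [-3.142, 0.0, 1.693]
force: [0.4, 0.7, 0.5]
gripper_width: 0.0399
gripper_force: 0.0
```

Emit:
arm_command:
  series:
    - {"dx":0,"dy":0,"dz":-15,"turn":0}
    - {"dx":0,"dy":0,"dz":-35,"turn":0}
    - {"dx":0,"dy":0,"dz":-40,"turn":0}
    - {"dx":0,"dy":0,"dz":0,"turn":0}

```text
t: 6.6
ee_pos: [0.5412, 0.1558, 0.1102]
tcp_rot: [3.135, 0.001, 1.693]
force: [0.5, 1.1, -0.4]
gripper_width: 0.0401
gripper_force: 0.0
```

```bash
python3 - <<'E'
from h import *
to(.560,-.013,.1)
E
```

```text
pos [0.5412 0.1558 0.1102] yaw 97.0 rot [3.135e+00 1.000e-03 1.693e+00] w 0.0401 t 6.6
dx -169.9 dy -2.0 dz 10.2
```

Emit:
arm_command:
  series:
    - {"dx":-30,"dy":0,"dz":0,"turn":0}
    - {"dx":-40,"dy":0,"dz":0,"turn":0}
    - {"dx":-40,"dy":0,"dz":0,"turn":0}
    - {"dx":-40,"dy":0,"dz":0,"turn":0}
    - {"dx":-20,"dy":0,"dz":0,"turn":0}
    - {"dx":0,"dy":0,"dz":0,"turn":0}
    - {"dx":0,"dy":0,"dz":0,"turn":0}

```text
t: 7.48
ee_pos: [0.5591, -0.0121, 0.1052]
tcp_rot: [-3.141, -0.0, 1.694]
force: [0.5, -0.2, -0.5]
gripper_width: 0.0401
gripper_force: 0.0
```

```bash
cat >> h.py <<'E'
def look(col,z=.012):
  c=shot('wrist')
  for b in blobs(c['pixels'],col):
    (u,v),r=cv2.minEnclosingCircle(b)
    A=cv2.contourArea(b)
    if A<3000: print(col,A,round(u),round(v),at(c,u,v,z))
E
python3 - <<'E'
from h import *
look('green');look('blue');look('orange')
to(.560,-.013,.009)
E
```

```text
blue 343.0 393 291 [ 0.6687 -0.0696  0.012 ]
blue 82.5 170 293 [ 0.467  -0.0963  0.012 ]
pos [ 0.5592 -0.012   0.1053] yaw 97.08 rot [ 3.142 -0.     1.694] w 0.04 t 7.625
dx -1.1 dy 0.6 dz 96.3
```

```bash
python3 - <<'E'
from h import *
c=shot('wrist','w5.png')
for b in blobs(c['pixels'],'green',10,80,20)[:4]:
    (u,v),r=cv2.minEnclosingCircle(b);print(cv2.contourArea(b),round(u),round(v),at(c,u,v,.012))
E
```

```text
508.0 284 217 [ 0.5613 -0.0122  0.012 ]
```

View pics/w5.png

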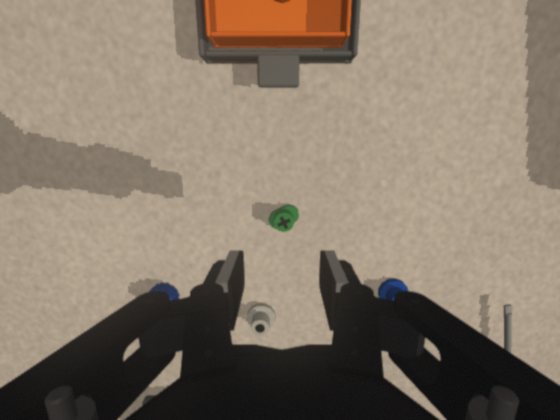

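Green's stem is at (284,221), between the fingers. I'll descend, grip and lift.

Emit:
arm_command:
  series:
    - {"dx":-1,"dy":2,"dz":35,"turn":0}
    - {"dx":0,"dy":0,"dz":35,"turn":0}
    - {"dx":0,"dy":0,"dz":18,"turn":0}
    - {"dx":0,"dy":0,"dz":8,"turn":0}
    - {"dx":0,"dy":0,"dz":0,"turn":0}
    - {"dx":0,"dy":0,"dz":0,"turn":0}

```text
t: 8.43
ee_pos: [0.5624, -0.014, 0.0106]
tcp_rot: [3.14, 0.001, 1.693]
force: [0.6, -0.0, -0.7]
gripper_width: 0.0403
gripper_force: 0.0
```

Emit:
arm_command:
  series:
    - {"dx":0,"dy":0,"dz":0,"turn":0}
    - {"dx":0,"dy":0,"dz":0,"turn":0}
    - {"dx":0,"dy":0,"dz":0,"turn":0}
    - {"dx":0,"dy":0,"dz":0,"turn":0}
    - {"dx":0,"dy":0,"dz":0,"turn":0}
  hand: 5

```text
t: 9.05
ee_pos: [0.5622, -0.014, 0.0104]
tcp_rot: [3.14, 0.001, 1.693]
force: [-1.1, 0.5, 6.0]
gripper_width: 0.014
gripper_force: 58.5
```

Emit:
arm_command:
  series:
    - {"dx":0,"dy":0,"dz":-10,"turn":0}
    - {"dx":0,"dy":0,"dz":-25,"turn":0}
    - {"dx":0,"dy":0,"dz":-35,"turn":0}
    - {"dx":0,"dy":0,"dz":-20,"turn":0}
    - {"dx":0,"dy":0,"dz":0,"turn":0}
    - {"dx":0,"dy":0,"dz":0,"turn":0}

```text
t: 9.8
ee_pos: [0.5608, -0.0137, 0.0981]
tcp_rot: [-3.14, -0.001, 1.693]
force: [-0.5, 0.2, -0.6]
gripper_width: 0.0137
gripper_force: 58.6
```

```bash
python3 - <<'E'
from h import *
to(.518,.319,.018)
E
```

```text
pos [ 0.5608 -0.0137  0.0981] yaw 97.0 rot [-3.140e+00 -1.000e-03  1.693e+00] w 0.0137 t 9.8
dx 335.4 dy -2.0 dz 80.1
```

Emit:
arm_command:
  series:
    - {"dx":20,"dy":0,"dz":0,"turn":0}
    - {"dx":40,"dy":0,"dz":0,"turn":0}
    - {"dx":55,"dy":0,"dz":0,"turn":0}
    - {"dx":55,"dy":0,"dz":0,"turn":0}
    - {"dx":55,"dy":0,"dz":0,"turn":0}
    - {"dx":50,"dy":-2,"dz":0,"turn":0}
    - {"dx":40,"dy":0,"dz":0,"turn":0}
    - {"dx":20,"dy":0,"dz":0,"turn":0}

```text
t: 10.8
ee_pos: [0.5168, 0.3208, 0.0981]
tcp_rot: [-3.14, 0.0, 1.695]
force: [1.0, 0.5, -0.2]
gripper_width: 0.0136
gripper_force: 58.6
```

Emit:
arm_command:
  series:
    - {"dx":0,"dy":0,"dz":0,"turn":0}
    - {"dx":0,"dy":0,"dz":0,"turn":0}

```text
t: 11.05
ee_pos: [0.5186, 0.3176, 0.0989]
tcp_rot: [-3.141, 0.001, 1.692]
force: [0.2, -0.1, 0.7]
gripper_width: 0.0135
gripper_force: 58.6
```

```bash
python3 - <<'E'
from h import *
shot('wrist','w6.png');to(.518,.319,.0175)
E
```

```text
pos [0.5188 0.3174 0.0991] yaw 96.93 rot [-3.141  0.     1.692] w 0.0139 t 11.1
dx 1.6 dy -0.6 dz 81.6
```

View pics/w6.png

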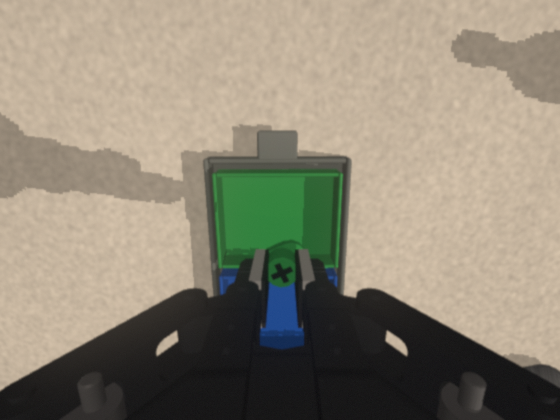

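Green is held upright and lined up over its cup, whose centreline is at u≈279. I'll lower and release.

Emit:
arm_command:
  series:
    - {"dx":2,"dy":0,"dz":30,"turn":0}
    - {"dx":0,"dy":0,"dz":28,"turn":0}
    - {"dx":0,"dy":0,"dz":14,"turn":0}
    - {"dx":0,"dy":0,"dz":6,"turn":0}
    - {"dx":0,"dy":0,"dz":2,"turn":0}
    - {"dx":0,"dy":0,"dz":0,"turn":0}
    - {"dx":0,"dy":0,"dz":0,"turn":0}

```text
t: 11.98
ee_pos: [0.5189, 0.3206, 0.0201]
tcp_rot: [3.14, -0.0, 1.693]
force: [0.2, 1.0, -0.2]
gripper_width: 0.0136
gripper_force: 58.6
```

```bash
python3 - <<'E'
from h import *
to(.518,.319,.0165)
E
```

```text
pos [0.5189 0.3206 0.0201] yaw 97.0 rot [ 3.14  -0.     1.693] w 0.0136 t 11.975
dx -1.5 dy -1.1 dz 3.6
```

Emit:
arm_command:
  series:
    - {"dx":0,"dy":0,"dz":2,"turn":0}
    - {"dx":0,"dy":0,"dz":1,"turn":0}
    - {"dx":0,"dy":0,"dz":0,"turn":0}

```text
t: 12.35
ee_pos: [0.5188, 0.3207, 0.0175]
tcp_rot: [3.141, -0.0, 1.693]
force: [-2.3, -1.0, 8.0]
gripper_width: 0.0138
gripper_force: 59.4
```

Emit:
arm_command:
  series:
    - {"dx":0,"dy":0,"dz":0,"turn":0}
    - {"dx":0,"dy":0,"dz":0,"turn":0}
    - {"dx":0,"dy":0,"dz":0,"turn":0}
  hand: 40

```text
t: 12.72
ee_pos: [0.5183, 0.3204, 0.0161]
tcp_rot: [-3.141, 0.0, 1.693]
force: [0.5, 0.4, -0.8]
gripper_width: 0.0401
gripper_force: 0.0
```

Emit:
arm_command:
  series:
    - {"dx":0,"dy":0,"dz":-15,"turn":0}
    - {"dx":0,"dy":0,"dz":-30,"turn":0}
    - {"dx":0,"dy":0,"dz":-40,"turn":0}
    - {"dx":0,"dy":0,"dz":0,"turn":0}
    - {"dx":0,"dy":0,"dz":0,"turn":0}

```text
t: 13.35
ee_pos: [0.5186, 0.3205, 0.1018]
tcp_rot: [3.141, -0.0, 1.693]
force: [-0.4, -0.5, -0.8]
gripper_width: 0.04
gripper_force: 0.0
```

```bash
python3 - <<'E'
from h import *
to(.673,-.072,.01)
E
```

```text
pos [0.5186 0.3205 0.1018] yaw 97.0 rot [ 3.141 -0.     1.693] w 0.04 t 13.35
dx -408.4 dy 105.5 dz 91.8
```

Emit:
arm_command:
  series:
    - {"dx":-30,"dy":8,"dz":0,"turn":0}
    - {"dx":-55,"dy":14,"dz":0,"turn":0}
    - {"dx":-58,"dy":15,"dz":0,"turn":0}
    - {"dx":-58,"dy":15,"dz":0,"turn":0}
    - {"dx":-58,"dy":15,"dz":0,"turn":0}
    - {"dx":-58,"dy":15,"dz":0,"turn":0}
    - {"dx":-55,"dy":14,"dz":0,"turn":0}
    - {"dx":-36,"dy":9,"dz":0,"turn":0}

```text
t: 14.35
ee_pos: [0.6721, -0.0743, 0.0999]
tcp_rot: [-3.14, -0.001, 1.691]
force: [-0.3, 0.5, 0.3]
gripper_width: 0.04
gripper_force: 0.0
```

Emit:
arm_command:
  series:
    - {"dx":0,"dy":0,"dz":0,"turn":0}
    - {"dx":0,"dy":0,"dz":0,"turn":0}

```text
t: 14.6
ee_pos: [0.6715, -0.0711, 0.1003]
tcp_rot: [-3.14, -0.001, 1.693]
force: [0.2, 0.6, 0.2]
gripper_width: 0.04
gripper_force: 0.0
```

```bash
python3 - <<'E'
from h import *
look('blue');to(.673,-.072,.01)
E
```

```text
blue 639.5 27 226 [ 0.4612 -0.1041  0.012 ]
blue 485.0 283 220 [ 0.6732 -0.0727  0.012 ]
pos [ 0.6716 -0.0706  0.1006] yaw 97.05 rot [-3.140e+00 -1.000e-03  1.694e+00] w 0.04 t 14.65
dx -1.6 dy 1.2 dz 90.6
```

Emit:
arm_command:
  series:
    - {"dx":-2,"dy":1,"dz":35,"turn":0}
    - {"dx":0,"dy":0,"dz":32,"turn":0}
    - {"dx":0,"dy":0,"dz":16,"turn":0}
    - {"dx":0,"dy":0,"dz":7,"turn":0}
    - {"dx":0,"dy":0,"dz":0,"turn":0}
    - {"dx":0,"dy":0,"dz":0,"turn":0}

```text
t: 15.4
ee_pos: [0.6745, -0.0738, 0.0128]
tcp_rot: [3.14, 0.001, 1.693]
force: [0.2, 0.4, 0.8]
gripper_width: 0.0401
gripper_force: 0.0
```

Emit:
arm_command:
  series:
    - {"dx":0,"dy":0,"dz":0,"turn":0}
    - {"dx":0,"dy":0,"dz":0,"turn":0}
    - {"dx":0,"dy":0,"dz":0,"turn":0}
    - {"dx":0,"dy":0,"dz":0,"turn":0}
    - {"dx":0,"dy":0,"dz":0,"turn":0}
  hand: 5

```text
t: 16.02
ee_pos: [0.6742, -0.0738, 0.0125]
tcp_rot: [3.14, 0.001, 1.693]
force: [-0.6, 1.1, 5.7]
gripper_width: 0.0133
gripper_force: 58.5
```

Emit:
arm_command:
  series:
    - {"dx":0,"dy":0,"dz":-10,"turn":0}
    - {"dx":0,"dy":0,"dz":-25,"turn":0}
    - {"dx":0,"dy":0,"dz":-35,"turn":0}
    - {"dx":0,"dy":0,"dz":-20,"turn":0}
    - {"dx":0,"dy":0,"dz":0,"turn":0}
    - {"dx":0,"dy":0,"dz":0,"turn":0}

```text
t: 16.77
ee_pos: [0.6729, -0.0734, 0.0998]
tcp_rot: [-3.14, -0.001, 1.693]
force: [-0.2, -0.3, -0.4]
gripper_width: 0.0132
gripper_force: 58.6
```

```bash
python3 - <<'E'
from h import *
# +17 mm along cup y of blue centre
x,y=np.array([.5278,.237])+.017*np.array([-.122,.9925]);print(x,y)
look('blue');to(x,y,.018)
E
```

```text
0.525726 0.2538725
blue 655.5 24 224 [ 0.4612 -0.1042  0.012 ]
blue 584.5 282 271 [ 0.6791 -0.121   0.012 ]
blue 248.5 282 247 [ 0.6767 -0.0985  0.012 ]
pos [ 0.6727 -0.0733  0.0995] yaw 97.0 rot [-3.139e+00 -1.000e-03  1.693e+00] w 0.0134 t 16.825
dx 342.7 dy -106.0 dz 81.5
```

Emit:
arm_command:
  series:
    - {"dx":20,"dy":-6,"dz":0,"turn":0}
    - {"dx":45,"dy":-14,"dz":0,"turn":0}
    - {"dx":55,"dy":-17,"dz":0,"turn":0}
    - {"dx":55,"dy":-17,"dz":0,"turn":0}
    - {"dx":55,"dy":-17,"dz":0,"turn":0}
    - {"dx":50,"dy":-16,"dz":0,"turn":0}
    - {"dx":42,"dy":-13,"dz":0,"turn":0}
    - {"dx":21,"dy":-6,"dz":0,"turn":0}

```text
t: 17.82
ee_pos: [0.5245, 0.2558, 0.0998]
tcp_rot: [-3.139, 0.0, 1.695]
force: [0.3, -0.8, 0.2]
gripper_width: 0.0132
gripper_force: 58.6
```

Emit:
arm_command:
  series:
    - {"dx":0,"dy":0,"dz":15,"turn":0}
    - {"dx":0,"dy":0,"dz":25,"turn":0}
    - {"dx":0,"dy":0,"dz":25,"turn":0}
    - {"dx":0,"dy":0,"dz":10,"turn":0}
    - {"dx":0,"dy":0,"dz":0,"turn":0}
    - {"dx":0,"dy":0,"dz":0,"turn":0}

```text
t: 18.58
ee_pos: [0.5273, 0.2538, 0.0271]
tcp_rot: [3.14, -0.0, 1.693]
force: [-0.7, -0.0, 0.2]
gripper_width: 0.013
gripper_force: 58.6
```

```bash
python3 - <<'E'
from h import *
to(.5257,.2539,.019)
E
```

```text
pos [0.5273 0.2538 0.0271] yaw 96.98 rot [ 3.14  -0.     1.693] w 0.013 t 18.575
dx 0.3 dy -1.5 dz 8.1
```

Emit:
arm_command:
  series:
    - {"dx":0,"dy":0,"dz":4,"turn":0}
    - {"dx":0,"dy":0,"dz":2,"turn":0}
    - {"dx":0,"dy":0,"dz":1,"turn":0}
    - {"dx":0,"dy":0,"dz":0,"turn":0}
    - {"dx":0,"dy":0,"dz":0,"turn":0}

```text
t: 19.2
ee_pos: [0.5266, 0.254, 0.0195]
tcp_rot: [3.141, 0.0, 1.693]
force: [-0.8, -0.1, 2.2]
gripper_width: 0.0133
gripper_force: 58.9
```

Emit:
arm_command:
  series:
    - {"dx":0,"dy":0,"dz":0,"turn":0}
    - {"dx":0,"dy":0,"dz":0,"turn":0}
    - {"dx":0,"dy":0,"dz":0,"turn":0}
  hand: 40

```text
t: 19.58
ee_pos: [0.5265, 0.2539, 0.0192]
tcp_rot: [3.142, 0.0, 1.693]
force: [0.9, -0.4, -0.1]
gripper_width: 0.04
gripper_force: 0.0
```

Emit:
arm_command:
  series:
    - {"dx":0,"dy":0,"dz":-15,"turn":0}
    - {"dx":0,"dy":0,"dz":-35,"turn":0}
    - {"dx":0,"dy":0,"dz":-45,"turn":0}
    - {"dx":0,"dy":0,"dz":-35,"turn":0}
    - {"dx":0,"dy":0,"dz":0,"turn":0}
    - {"dx":0,"dy":0,"dz":0,"turn":0}

```text
t: 20.32
ee_pos: [0.5265, 0.2539, 0.1495]
tcp_rot: [3.141, -0.0, 1.693]
force: [-0.4, -0.9, -1.2]
gripper_width: 0.0401
gripper_force: 0.0
```

```bash
python3 - <<'E'
from h import *
to(.40,-.302,.09)
E
```

```text
pos [0.5265 0.2539 0.1495] yaw 97.0 rot [ 3.141 -0.     1.693] w 0.0401 t 20.325
dx -536.4 dy -193.4 dz 59.5
```

Emit:
arm_command:
  series:
    - {"dx":-30,"dy":-11,"dz":0,"turn":0}
    - {"dx":-50,"dy":-18,"dz":0,"turn":0}
    - {"dx":-54,"dy":-19,"dz":0,"turn":0}
    - {"dx":-54,"dy":-19,"dz":0,"turn":0}
    - {"dx":-54,"dy":-19,"dz":0,"turn":0}
    - {"dx":-54,"dy":-20,"dz":0,"turn":0}
    - {"dx":-54,"dy":-20,"dz":0,"turn":0}
    - {"dx":-54,"dy":-20,"dz":0,"turn":0}
  hand: 0

```text
t: 21.32
ee_pos: [0.4296, -0.1661, 0.1483]
tcp_rot: [-3.141, -0.001, 1.693]
force: [1.5, -0.5, -0.2]
gripper_width: 0.0001
gripper_force: 0.0
```

Emit:
arm_command:
  series:
    - {"dx":-50,"dy":-18,"dz":0,"turn":0}
    - {"dx":-40,"dy":-15,"dz":0,"turn":0}
    - {"dx":-30,"dy":-10,"dz":0,"turn":0}
    - {"dx":-12,"dy":-4,"dz":0,"turn":0}
    - {"dx":0,"dy":0,"dz":0,"turn":0}
    - {"dx":0,"dy":0,"dz":0,"turn":0}

```text
t: 22.08
ee_pos: [0.4005, -0.3004, 0.149]
tcp_rot: [-3.141, -0.001, 1.694]
force: [0.6, 0.5, -0.4]
gripper_width: 0.0002
gripper_force: 0.0
```

```bash
python3 - <<'E'
from h import *
c=shot('wrist','w7.png');print(proj(c,(.4,-.302,.058)),proj(c,(.5395,-.286,.048)))
print(manip.sense()['joint_pos'].round(2));to(.40,-.302,.07)
E
```

```text
[280.3 219. ] [440.8 217.1]
[-0.91 -0.2  -0.35  1.42  0.    0.54]
pos [ 0.4006 -0.3005  0.1492] yaw 97.07 rot [ 3.142 -0.     1.694] w -0.0 t 22.125
dx -1.5 dy -0.8 dz 79.2
```

View pics/w7.png

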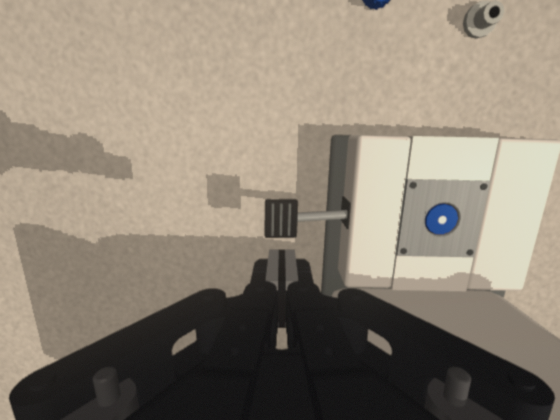

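The pad is at (281,218), exactly where predicted, and the seated block's spot is at (442,219). I'll push straight down.

Emit:
arm_command:
  series:
    - {"dx":-1,"dy":-2,"dz":35,"turn":0}
    - {"dx":0,"dy":0,"dz":35,"turn":0}
    - {"dx":0,"dy":0,"dz":15,"turn":0}
    - {"dx":0,"dy":0,"dz":8,"turn":0}
    - {"dx":0,"dy":0,"dz":8,"turn":0}
    - {"dx":0,"dy":0,"dz":8,"turn":0}
    - {"dx":0,"dy":0,"dz":8,"turn":0}
    - {"dx":0,"dy":0,"dz":4,"turn":0}

```text
t: 23.12
ee_pos: [0.3985, -0.3031, 0.028]
tcp_rot: [3.141, 0.0, 1.693]
force: [-0.2, -0.2, 3.0]
gripper_width: -0.0001
gripper_force: 1.1
```

Emit:
arm_command:
  series:
    - {"dx":0,"dy":0,"dz":1,"turn":0}
    - {"dx":0,"dy":0,"dz":1,"turn":0}
    - {"dx":0,"dy":0,"dz":0,"turn":0}

```text
t: 23.5
ee_pos: [0.3986, -0.303, 0.0269]
tcp_rot: [3.141, 0.001, 1.693]
force: [-2.5, -0.9, 5.0]
gripper_width: 0.0003
gripper_force: 2.6
```

Emit:
arm_command:
  series:
    - {"dx":0,"dy":0,"dz":1,"turn":0}
    - {"dx":0,"dy":0,"dz":1,"turn":0}
    - {"dx":0,"dy":0,"dz":0,"turn":0}

```text
t: 23.88
ee_pos: [0.3988, -0.3032, 0.0263]
tcp_rot: [3.141, 0.001, 1.693]
force: [-6.3, 4.6, 18.1]
gripper_width: 0.0003
gripper_force: 9.6
```

Emit:
arm_command:
  series:
    - {"dx":0,"dy":0,"dz":1,"turn":0}
    - {"dx":0,"dy":0,"dz":1,"turn":0}
    - {"dx":0,"dy":0,"dz":0,"turn":0}

```text
t: 24.25
ee_pos: [0.3991, -0.3034, 0.0257]
tcp_rot: [3.141, 0.002, 1.693]
force: [-10.6, 9.7, 32.9]
gripper_width: -0.0002
gripper_force: 17.0
```

The lever is at its stop. I'll go up and over to the seated block.

Emit:
arm_command:
  series:
    - {"dx":0,"dy":0,"dz":-10,"turn":0}
    - {"dx":0,"dy":0,"dz":-35,"turn":0}
    - {"dx":0,"dy":0,"dz":-45,"turn":0}
    - {"dx":0,"dy":0,"dz":-40,"turn":0}
    - {"dx":0,"dy":30,"dz":0,"turn":0}
    - {"dx":0,"dy":50,"dz":0,"turn":0}
    - {"dx":0,"dy":30,"dz":0,"turn":0}
    - {"dx":0,"dy":0,"dz":0,"turn":0}
  hand: 0

```text
t: 25.25
ee_pos: [0.5089, -0.2885, 0.1517]
tcp_rot: [-3.142, -0.001, 1.695]
force: [-0.6, -0.7, -0.1]
gripper_width: 0.0001
gripper_force: 0.0
```

Emit:
arm_command:
  series:
    - {"dx":0,"dy":30,"dz":0,"turn":0}
    - {"dx":0,"dy":0,"dz":0,"turn":0}
    - {"dx":0,"dy":0,"dz":0,"turn":0}
  hand: 50

```text
t: 25.62
ee_pos: [0.5365, -0.2858, 0.1522]
tcp_rot: [-3.141, -0.0, 1.693]
force: [0.3, -0.1, -0.3]
gripper_width: 0.0497
gripper_force: 0.0
```

```bash
python3 - <<'E'
from h import *
c=shot('wrist','w8.png');look('blue',.061);to(.5405,-.2875,.052)
s=shot('side')
for b in blobs(s['pixels'],'blue'):
    (u,v),r=cv2.minEnclosingCircle(b);print(round(u),round(v),at(s,u,v,.061))
E
```

```text
blue 683.0 286 219 [ 0.5408 -0.2871  0.061 ]
pos [ 0.5366 -0.286   0.1524] yaw 96.97 rot [-3.141 -0.     1.692] w 0.0502 t 25.725
dx -2.0 dy 3.7 dz 100.4
226 180 [0.4967 0.1795 0.061 ]
392 311 [ 0.5346 -0.2895  0.061 ]
280 281 [ 0.4278 -0.1503  0.061 ]
```

View pics/w8.png

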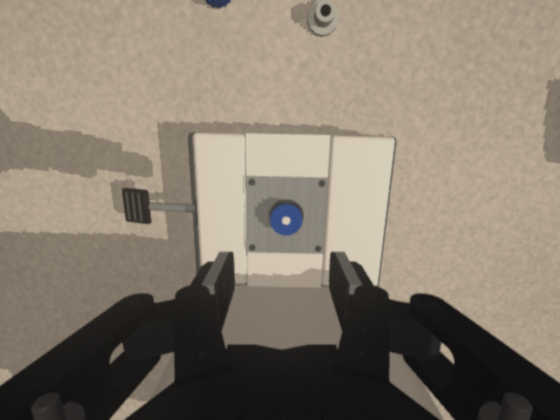

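The block is raised (shadow visible), at (286,219), and the lever is down. I'll descend and grip the flange.

Emit:
arm_command:
  series:
    - {"dx":-2,"dy":4,"dz":35,"turn":0}
    - {"dx":0,"dy":0,"dz":35,"turn":0}
    - {"dx":0,"dy":0,"dz":18,"turn":0}
    - {"dx":0,"dy":0,"dz":9,"turn":0}
    - {"dx":0,"dy":0,"dz":2,"turn":0}
    - {"dx":0,"dy":0,"dz":0,"turn":0}
    - {"dx":0,"dy":0,"dz":0,"turn":0}

```text
t: 26.65
ee_pos: [0.5422, -0.2877, 0.0544]
tcp_rot: [3.14, 0.001, 1.693]
force: [0.2, -0.5, -0.0]
gripper_width: 0.0499
gripper_force: 0.0
```

```bash
python3 - <<'E'
from h import *
to(.5407,-.2873,.052)
E
```

```text
pos [ 0.5422 -0.2877  0.0544] yaw 97.0 rot [3.140e+00 1.000e-03 1.693e+00] w 0.0499 t 26.65
dx 0.5 dy -1.4 dz 2.4
```

Emit:
arm_command:
  series:
    - {"dx":0,"dy":-1,"dz":2,"turn":0}
    - {"dx":0,"dy":0,"dz":0,"turn":0}

```text
t: 26.9
ee_pos: [0.5406, -0.2873, 0.0513]
tcp_rot: [3.142, -0.0, 1.693]
force: [-0.7, 0.5, 0.5]
gripper_width: 0.0498
gripper_force: 0.0
```

Emit:
arm_command:
  series:
    - {"dx":0,"dy":0,"dz":0,"turn":0}
    - {"dx":0,"dy":0,"dz":0,"turn":0}
    - {"dx":0,"dy":0,"dz":0,"turn":0}
    - {"dx":0,"dy":0,"dz":0,"turn":0}
    - {"dx":0,"dy":0,"dz":0,"turn":0}
  hand: 15

```text
t: 27.52
ee_pos: [0.5407, -0.2875, 0.0515]
tcp_rot: [3.141, 0.0, 1.693]
force: [-1.6, -0.5, 3.4]
gripper_width: 0.0242
gripper_force: 58.8
```

Emit:
arm_command:
  series:
    - {"dx":0,"dy":0,"dz":-5,"turn":0}
    - {"dx":0,"dy":0,"dz":-12,"turn":0}
    - {"dx":0,"dy":0,"dz":-20,"turn":0}
    - {"dx":0,"dy":0,"dz":-30,"turn":0}
    - {"dx":0,"dy":0,"dz":-25,"turn":0}
    - {"dx":0,"dy":0,"dz":0,"turn":0}
    - {"dx":0,"dy":0,"dz":0,"turn":0}

```text
t: 28.4
ee_pos: [0.5406, -0.2873, 0.1432]
tcp_rot: [-3.142, -0.0, 1.693]
force: [0.5, 0.3, -0.9]
gripper_width: 0.0243
gripper_force: 58.9
```

```bash
python3 - <<'E'
from h import *
w=shot('wrist');s=shot('side');u,v=proj(s,manip.sense()['ee_pos']).astype(int)
a=cv2.resize(s['pixels'][v-50:v+50,u-50:u+50],(400,400))
cv2.imwrite('pics/w9.png',cv2.cvtColor(np.hstack([a,w['pixels'][:400,80:480]]),cv2.COLOR_RGB2BGR))
x,y=np.array([.5278,.237])-.017*np.array([-.122,.9925]);print(x,y);to(x,y,.018)
E
```

```text
0.5298740000000001 0.22012749999999998
pos [ 0.5402 -0.287   0.1423] yaw 97.0 rot [-3.141e+00 -1.000e-03  1.693e+00] w 0.0241 t 28.5
dx 504.6 dy 51.6 dz 124.3
```

View pics/w9.png

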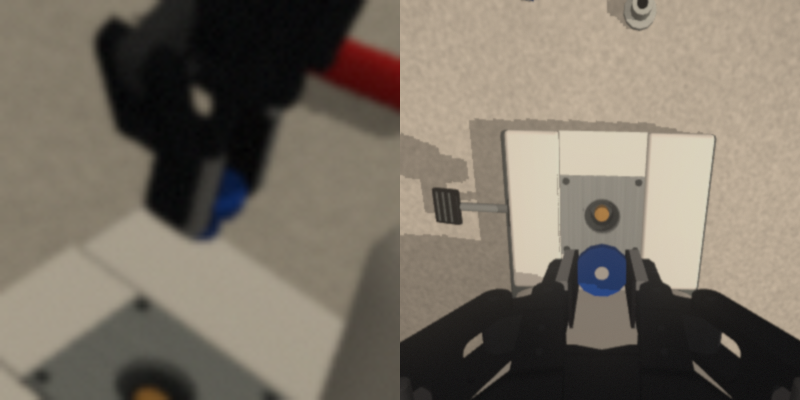

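The second blue block is held level by its flange and the chuck is empty. I'll carry it to the blue cup.

Emit:
arm_command:
  series:
    - {"dx":25,"dy":0,"dz":0,"turn":0}
    - {"dx":45,"dy":5,"dz":0,"turn":0}
    - {"dx":55,"dy":6,"dz":0,"turn":0}
    - {"dx":55,"dy":6,"dz":0,"turn":0}
    - {"dx":55,"dy":6,"dz":0,"turn":0}
    - {"dx":55,"dy":6,"dz":0,"turn":0}
    - {"dx":55,"dy":6,"dz":0,"turn":0}
    - {"dx":55,"dy":6,"dz":0,"turn":0}

```text
t: 29.5
ee_pos: [0.5318, 0.1164, 0.1425]
tcp_rot: [-3.141, -0.0, 1.693]
force: [0.3, 0.0, -0.8]
gripper_width: 0.0244
gripper_force: 58.9
```

Emit:
arm_command:
  series:
    - {"dx":50,"dy":5,"dz":0,"turn":0}
    - {"dx":35,"dy":4,"dz":0,"turn":0}
    - {"dx":19,"dy":2,"dz":20,"turn":0}
    - {"dx":0,"dy":0,"dz":30,"turn":0}
    - {"dx":0,"dy":0,"dz":30,"turn":0}
    - {"dx":0,"dy":0,"dz":0,"turn":0}
    - {"dx":0,"dy":0,"dz":0,"turn":0}

```text
t: 30.38
ee_pos: [0.531, 0.2188, 0.0636]
tcp_rot: [3.142, 0.0, 1.692]
force: [0.1, 0.4, 0.5]
gripper_width: 0.0249
gripper_force: 59.0
```

```bash
python3 - <<'E'
from h import *
shot('wrist','w10.png');to(.5299,.2201,.0185)
E
```

```text
pos [0.5315 0.2189 0.0643] yaw 96.97 rot [3.14  0.    1.692] w 0.0243 t 30.425
dx 1.3 dy -1.5 dz 45.8
```

View pics/w10.png

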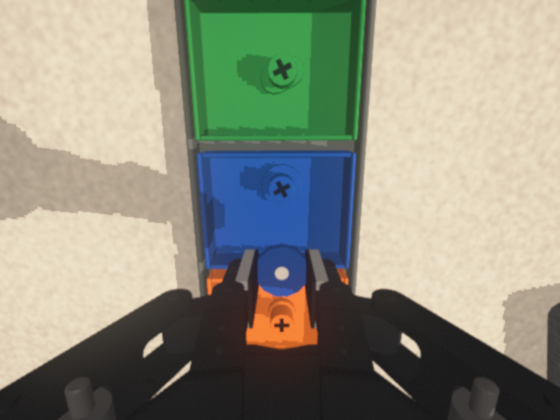

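Green, blue and orange all stand upright in their cups at (283,70), (281,188) and (281,325). The second blue block is over the near half of the blue cup. I'll lower it.

Emit:
arm_command:
  series:
    - {"dx":0,"dy":-2,"dz":18,"turn":0}
    - {"dx":0,"dy":0,"dz":14,"turn":0}
    - {"dx":0,"dy":0,"dz":7,"turn":0}
    - {"dx":0,"dy":0,"dz":2,"turn":0}
    - {"dx":0,"dy":0,"dz":0,"turn":0}
    - {"dx":0,"dy":0,"dz":0,"turn":0}

```text
t: 31.18
ee_pos: [0.5292, 0.219, 0.0228]
tcp_rot: [3.141, 0.0, 1.693]
force: [0.5, 0.5, -0.4]
gripper_width: 0.0246
gripper_force: 59.0
```

```bash
python3 - <<'E'
from h import *
to(.5299,.2201,.0175)
E
```

```text
pos [0.5292 0.219  0.0228] yaw 97.0 rot [3.141 0.    1.693] w 0.0246 t 31.175
dx 1.0 dy 0.8 dz 5.3
```

Emit:
arm_command:
  series:
    - {"dx":0,"dy":0,"dz":3,"turn":0}
    - {"dx":0,"dy":0,"dz":1,"turn":0}
    - {"dx":0,"dy":0,"dz":0,"turn":0}
    - {"dx":0,"dy":0,"dz":0,"turn":0}

```text
t: 31.68
ee_pos: [0.5289, 0.219, 0.0183]
tcp_rot: [3.141, 0.0, 1.693]
force: [-0.3, 0.1, -0.6]
gripper_width: 0.0244
gripper_force: 59.0
```

Emit:
arm_command:
  series:
    - {"dx":0,"dy":0,"dz":1,"turn":0}
    - {"dx":0,"dy":0,"dz":0,"turn":0}

```text
t: 31.92
ee_pos: [0.529, 0.219, 0.0178]
tcp_rot: [3.141, 0.0, 1.693]
force: [-2.0, -1.0, 4.5]
gripper_width: 0.0245
gripper_force: 59.2
```

The block has touched down, so I'll release, retreat and check.

Emit:
arm_command:
  series:
    - {"dx":0,"dy":0,"dz":0,"turn":0}
    - {"dx":0,"dy":0,"dz":0,"turn":0}
    - {"dx":0,"dy":0,"dz":0,"turn":0}
    - {"dx":0,"dy":0,"dz":0,"turn":0}
  hand: 44

```text
t: 32.42
ee_pos: [0.5288, 0.219, 0.0173]
tcp_rot: [3.142, 0.0, 1.693]
force: [0.2, 0.8, 0.1]
gripper_width: 0.044
gripper_force: 0.0
```

Emit:
arm_command:
  series:
    - {"dx":0,"dy":0,"dz":-10,"turn":0}
    - {"dx":0,"dy":0,"dz":-30,"turn":0}
    - {"dx":0,"dy":0,"dz":-45,"turn":0}
    - {"dx":0,"dy":0,"dz":-40,"turn":0}
    - {"dx":-50,"dy":0,"dz":0,"turn":0}
    - {"dx":-40,"dy":0,"dz":0,"turn":0}
    - {"dx":0,"dy":0,"dz":0,"turn":0}
    - {"dx":0,"dy":0,"dz":0,"turn":0}

```text
t: 33.42
ee_pos: [0.5399, 0.1299, 0.1429]
tcp_rot: [3.141, -0.0, 1.693]
force: [0.5, -0.3, -0.4]
gripper_width: 0.0437
gripper_force: 0.0
```

```bash
python3 - <<'E'
from h import *
w=shot('wrist','w11.png')
E
```

```text
(no output)
```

View pics/w11.png

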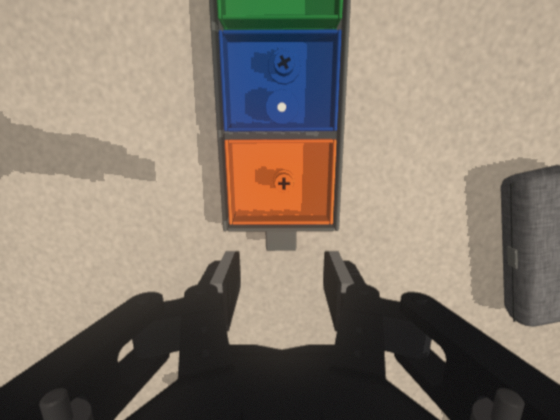

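Both blue blocks stand in the blue cup at (284,62) and (282,107), orange stands at (284,183), and the gripper is clear. I'm handing the job in.

```bash
python3 -c "
from plant import job_done
print(job_done())"
```

```text
the job is handed in; nothing more can be done
None
```

I handed the job in at about 33 s: pictures show all four blocks standing upright in their own colour cups, and the arm never went near the metal adapter or bottle cap; no verdict came back.

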